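Hold the reel tensioner open

TASK

The empty reel on the grey stand is about to be changed. First press the red feed-stop plunger on the yellow box fully down and let it come up again; then, with the gripper fingers on the orange grip post, push the sprung tensioner arm back, away from the reel and past its ratchet click, until the post stands over the green zone, and finish while still holding it there, because the arm springs back if let go. Leave the flask and the two clear tumblers standing where they are.

Things in the scene. Friction and masses are not known exactly. Their poses are not given: they have to be found in the camera images.
- stand: Fixed grey reel stand. Origin on the bench under the base plate; x and y along the plate's edges (x: the way the arm is first pushed back), z up. Plate 12 mm thick, spanning x -90 to +150, y -125 to +135 mm. A dark pawl housing 34 x 22 mm, 74 mm high, stands at x -22, y +136 mm. A yellow strip on the plate lies under the post's path up to 0.60 rad, then a green one.
- reel_top (a point): Centre of the top flange of the empty white reel on the stand, 88 mm above the bench; flanges 84 mm across; a spindle stub 16 mm across stands 10 mm higher. At x -25, y -25 mm in the stand's frame.
- green_mid (a point): Middle of the green zone painted on the base plate, 13 mm above the bench; the zone is 30 mm wide and lies under the post from 0.60 to 0.85 rad of the arm.
- pivot (a point): Hinge axis (vertical) of the tensioner arm, at x +10, y +60, z 60 mm in the stand's frame, on the arm's upper face.
- tensioner (a joint): Angle of the aluminium tensioner arm, rad. 0: at rest against the reel, pointing along the stand's -y; grows as it is pushed back, counter-clockwise from above: at angle q the post is at pivot + 155 mm (sin q, -cos q) in the stand's frame. A spring always drives it to 0: 4.4 N at the post at rest, 8 N at 0.6 rad, 9 N at 0.8. Click complete and green zone from 0.60, end stop 0.85.
- pawl (a joint): Lift of the brass sprung pawl, m: 0 down, about 0.002 on the crest of the red ratchet tooth on the arm's hub, 0 again after the click. It rides over the tooth between 0.20 and 0.60 rad of the arm, crest at 0.40: about 1 N more at the post before the crest, 1 N less after it. The ratchet does not keep the arm back.
- grip_post (a point): Upright orange post on the end of the arm, 20 mm diameter, 96 mm tall, foot 60 mm and top 156 mm above the bench. The point lies on its axis 130 mm above the bench; z up along the post; its x axis is the direction in which the arm swings back at that moment (turns with the arm).
- post_top (a point): Centre of the post's top face, 156 mm above the bench.
- stop_box: Fixed yellow switch box, 80 x 80 x 50 mm, with a black collar 48 mm across up to 58 mm height; origin at the centre of its underside. It and the flask may have changed places.
- plunger_top (a point): Centre of the top face of the red plunger cap (36 mm across), 86 mm above the bench when up. It moves straight down with the plunger.
- plunger (a joint): Travel of the red plunger, m: 0 up, 0.014 fully down. Spring: 3 N at the start, 8 N fully down; it comes up by itself.
- flask: Loose pink flask with a beige cap, 64 mm diameter, 190 mm tall, 0.4 kg; origin at the centre of its underside.
- tumbler_a: Loose clear tumbler, rim 64 mm across, 130 mm tall; origin at the centre of its underside. Stands beyond the stand.
- tumbler_b: Loose clear tumbler like the other, to the left of the stand.
Mind the look-alikes: they are no part of the job. Leave any purple look-alike of the tumbler_a alone. Of the things like the stop_box, leave any that is blue; of the rest the larger one is meant.

How it is judged:
By the outcome, as a careful person would: the job done as asked, in the order asked, and still so for the second after the job is handed in, while the arm keeps its last pose, push and grip.
It also fails if it takes over 45 s, if anything falls off the work surface, if the arm or the gripper's body presses on something with over 40 N, if the wrist force passes 120 N, or if a joint passes its speed limit or range.

ROBOT

A 6-joint arm with a two-finger parallel gripper is mounted at the origin on the work surface. World frame = base frame: x ahead of the robot, y to its left, z up, the work surface at z = 0. Lengths are in m, angles in rad, forces in N, time in s.
With the tool pointing down it reaches from about 0.35 to 0.975 m from the base axis. Payload 4.9 kg.
Tool frame: the origin (TCP) lies midway between the tips of the shut fingers; the grasp point (between the pads) lies 19 mm behind it; z points along the fingers, y is the line along which they close (so a half turn about z gives the same grasp; the last joint's range is limited). The gripper opens to 85 mm and grips with 20 to 120 N. Pads are 22 mm wide; open, the fingers measure 114 mm over their backs; the gripper's body (76 mm by 85 mm) begins 54 mm behind the grasp point. The pads swing forward as they close: fully open they stand 13 mm farther back than shut.
Start: joints at [-1.246, 0.053, 1.613, -0, 1.476, -0.119], TCP at [0.268, -0.564, 0.204] pointing down, gripper open.
Joint ranges: [-3.01, 3.01], [-1.01, 2.22], [0.06, 2.58], [-1.02, 4.17], [0.09, 2.62], [-3.14, 3.14]. Speed limits (rad/s): [2.57, 2.57, 3.14, 3.14, 3.14, 3.14].

INTERFACE

Orientations are given as a rotation vector (axis times angle).
In Python, from station import ctrl gives the robot as it stands. The module is installed in compiled form; this text tells all that it offers.
- The arm moves only by the shell command python3 -m handwheel 'ROWS' [OPENING] [FORCE]. ROWS is JSON, a list of rows, each a list of 2 entries, a list of its own where there are three numbers: the shift along the tool's x, y, z in cm, then the turn, a rotation vector about the tool's x, y, z in rad. In form: [[[tx, ty, tz], [ax, ay, az]], ...]. A call has 1 to 5 rows; each row is the pose to reach, as a shift and turn from the pose commanded when the call began, along the tool's axes at that moment; what a row does not reach only later rows make up. A row lasts 1/8 s, in which the tool goes at most 62.5 mm and 10.7 degrees, less where a joint would pass 70% of its speed; a pose out of reach is approached as far as the arm can. A call with a gripper value outside its range is refused whole. OPENING is the gripper's target within -1 to 1 (shut at 1, half-way at 0, fully open at -1), set as the call begins (- or left out, the last holds). The fingers move at their own pace and stop on an object; FORCE is the grip in N (left out, the last holds). Time passes only in rows, so rows that repeat a pose let the fingers close. It gives the time, the measured TCP pose, the force, the opening and the grip force at its end, in the units of the state.
- ctrl.get_obs(): the state, without advancing time (a new reading comes with each control period).
- ctrl.get_image(name): name is "scene" or "top" or "wrist"; returns the picture (480x640x3 uint8, blue, green, red); there is no depth.
- ctrl.calibration(name): a dict with "fx", "fy", "cx", "cy" (pixels), "R" (3x3) and "t" (3): a world point X has camera coordinates R X + t. Camera axes: x right, y down, z forward; pixel columns grow to the right and rows downward; lengths in m; the calibration is good to about 2 mm. The wrist camera is an equidistant fisheye: a pixel r from the principal point sees the ray r / f radians off the axis. A picture is of the moment at which its call begins: read the wrist's pose just before it. calibration takes no time and is no camera call; for the wrist camera it gives the pose at the moment of the call.
- ctrl.finish_job(): hands the job in; it is judged then, once.
Trained networks look in the newest picture that a camera, given by its name, has taken for a name from the list of things; names that differ only in an ending like _2 or _b are one class to them, and where a whole thing is asked for, a point or a joint stands for the part that bears it (a point fixed in the world has none). Each returns a list of dicts, best first, with "score" (0 to 1); they miss things now and then, are a little off and sometimes report something else, mostly with a low value. They report only what shows in the picture. A call takes as long as a camera call. They do not tell look-alikes from the thing itself.
- ctrl.look_for(camera, query): "position" ([column, row] in pixels, amid what is visible of it).
- ctrl.landmark_of(camera, query): "position" ([column, row] in pixels: a listed point, or the origin of a listed thing).
The state is a dict: "t": time; "q": joint angles; "dq": joint speeds; "effort": joint torques, N m; "tool_pos": TCP position; "tool_rot": TCP orientation; "contact_force": force on the tool from outside, world axes, zero at the start; "wrist_torque": the same for the moment, N m; "opening": finger opening in m; "grip_force": force on a finger pad.
Only numpy, scipy, OpenCV 4.12 (cv2) and the standard library are available. Lean on these libraries where they do the work, as an engineer would, in place of code of your own. Each camera call takes 0.05 s, during which the arm holds its last target. There are 200 camera calls.

## Working session

There is one attempt and no reset: what is moved stays moved. The work goes in short steps, Python scripts to look and compute and a shell command to move; the robot and the scene stay as the last step left them, time stands still between calls to the robot, and variables do not carry over. Pictures are saved under pics/ and viewed, at most 13 in all, crops included, and the job is handed in when it is done.

```bash
mkdir -p pics
cat > h.py <<'E'
import numpy as np, cv2
from scipy.spatial.transform import Rotation as Rn
from station import ctrl
def ray(cam,px,cal=None):
    c=cal or ctrl.calibration(cam); R=np.array(c["R"]);t=np.array(c["t"])
    a=np.array([(px[0]-c["cx"])/c["fx"],(px[1]-c["cy"])/c["fy"]])
    if cam=="wrist":
        r=np.hypot(*a); d=np.array([*(a/r*np.sin(r)),np.cos(r)]) if r>1e-9 else np.array([0,0,1.])
    else: d=np.array([*a,1.]); d/=np.linalg.norm(d)
    return -R.T@t, R.T@d
def onz(cam,px,z,cal=None):
    o,d=ray(cam,px,cal); return o+d*(z-o[2])/d[2]
E
python3 - <<'E'
from h import *
a=ctrl.get_image("scene");cv2.imwrite("pics/scene.png",a)
b=ctrl.get_image("top");cv2.imwrite("pics/top.png",b)
zs=dict(reel_top=.088,green_mid=.013,pivot=.06,grip_post=.13,post_top=.156,plunger_top=.086,stop_box=0,flask=0,tumbler_a=0,stand=0)
for q,z in zs.items():
  for c in("scene","top"):
    for r in ctrl.landmark_of(c,q)[:3]:
      print(q,c,round(r["score"],2),np.round(r["position"]),np.round(onz(c,r["position"],z),3))
for c in("scene","top"):print(c,ray(c,[320,240]))
print(ctrl.get_obs())
E
```

```text
reel_top scene 0.65 [297. 198.] [0.437 0.095 0.088]
reel_top top 0.93 [308. 335.] [0.43  0.096 0.088]
green_mid scene 0.97 [306. 257.] [0.564 0.071 0.013]
green_mid top 0.59 [327. 270.] [0.571 0.055 0.013]
pivot scene 0.91 [336. 205.] [0.466 0.184 0.06 ]
pivot scene 0.38 [273. 197.] [0.385 0.048 0.06 ]
pivot top 0.67 [268. 319.] [0.462 0.182 0.06 ]
grip_post scene 0.71 [275. 196.] [0.46  0.032 0.13 ]
grip_post top 0.6 [341. 320.] [0.462 0.031 0.13 ]
post_top scene 0.77 [274. 189.] [0.466 0.031 0.156]
post_top top 0.79 [342. 321.] [0.46  0.03  0.156]
plunger_top scene 0.8 [187. 292.] [ 0.639 -0.214  0.086]
plunger_top scene 0.66 [133. 325.] [ 0.685 -0.329  0.086]
plunger_top scene 0.56 [196. 237.] [ 0.486 -0.164  0.086]
plunger_top top 0.69 [432. 311.] [ 0.478 -0.16   0.086]
plunger_top top 0.53 [458. 232.] [ 0.643 -0.222  0.086]
plunger_top top 0.5 [502. 224.] [ 0.661 -0.319  0.086]
stop_box scene 0.95 [140. 348.] [ 0.678 -0.333  0.   ]
stop_box scene 0.9 [193. 317.] [ 0.637 -0.214  0.   ]
stop_box scene 0.85 [199. 262.] [ 0.481 -0.167  0.   ]
stop_box top 0.75 [426. 308.] [ 0.485 -0
[... 1018 characters left out ...]
0.01444781, -0.9870247 ]))
{'t': 1.1, 'q': array([-1.24600088e+00,  5.27143143e-02,  1.61292268e+00,  1.10044447e-05,
        1.47601558e+00, -1.19016981e-01]), 'dq': array([ 0.00065552,  0.00043333,  0.00067166, -0.00040258,  0.00157038,
       -0.00093346]), 'effort': array([-2.10496481e-03, -3.93692064e+01, -3.70468855e+01, -2.02073129e-04,
        4.50444513e-04,  7.74788873e-06]), 'tool_pos': array([ 0.2683489 , -0.56442107,  0.20388112]), 'tool_rot': array([-3.06450092e+00, -6.91416577e-01, -7.44824958e-06]), 'contact_force': array([-0.97079103, -0.65694219,  0.35999289]), 'wrist_torque': array([-0.00719184,  0.0334065 ,  0.00117499]), 'grip_force': 0.0, 'opening': 0.08538809435555056}
```

View pics/scene.png

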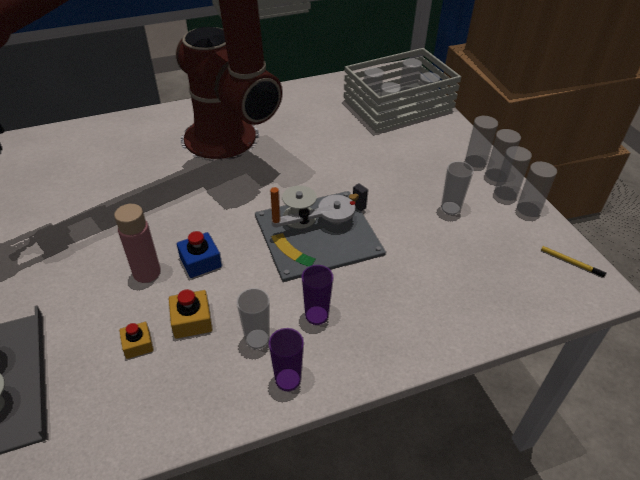

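View pics/top.png

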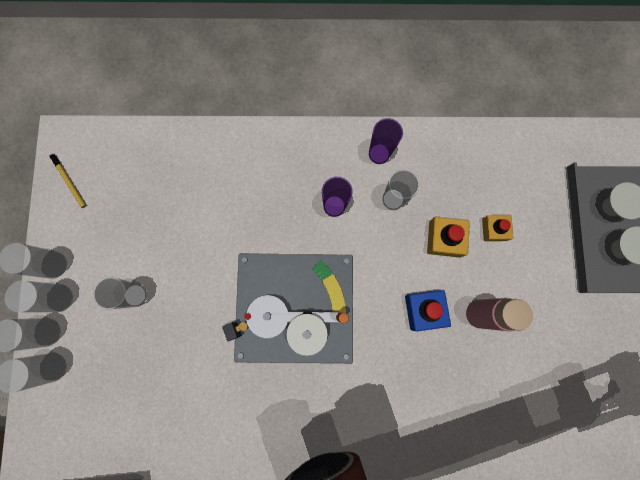

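The scene picture shows three plunger boxes: a large yellow at (190,312), a small yellow at (136,340) and a blue one at (200,255). In top view they are at (449,237), (498,228) and (429,310). I choose the large yellow, with its plunger at about (0.641, -0.218). The only orange post is at (275,205). The clear tumblers are at (255,320) and (456,190), and the purple ones are to be left alone. Next I'll check the choice in one crop.

```bash
cat >> h.py <<'E'
def to(x,y,z,yaw):
    """shift (cm) and turn in tool axes to TCP x,y,z pointing down, tool-x at yaw (deg)"""
    o=ctrl.get_obs(); R=Rn.from_rotvec(o["tool_rot"]); a=np.radians(yaw)
    T=Rn.from_matrix(np.array([[np.cos(a),np.sin(a),0],[np.sin(a),-np.cos(a),0],[0,0,-1]]))
    print((x,y,z,yaw),"shift",np.round(R.inv().apply(np.array([x,y,z])-o["tool_pos"])*100,2),"turn",np.round((R.inv()*T).as_rotvec(),3))
E
python3 - <<'E'
from h import *
a=cv2.imread("pics/scene.png")[220:365,95:290];cv2.imwrite("pics/c1.png",cv2.resize(a,None,fx=4,fy=4,interpolation=2))
to(.268,-.564,.30,25.4);to(.641,-.218,.30,90);to(.641,-.218,.20,90)
E
```

```text
(0.268, -0.564, 0.3, 25.4) shift [-0.01 -0.05 -9.61] turn [-0. -0.  0.]
(0.641, -0.218, 0.3, 90) shift [ 48.53 -15.29  -9.61] turn [-0.    -0.    -1.127]
(0.641, -0.218, 0.2, 90) shift [ 48.53 -15.28   0.39] turn [-0.    -0.    -1.127]
```

View pics/c1.png

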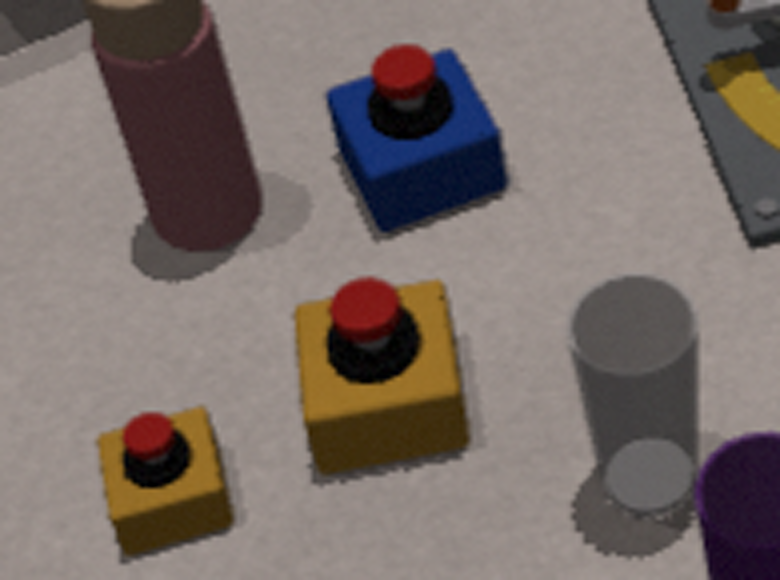

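The crop confirms it: the larger yellow box is at crop (380,370) with its red cap at (366,308). The smaller yellow and the blue box are decoys. I'll go above it with the fingers shut.

```bash
python3 -m handwheel '[[[0,0,-5],[0,0,0]],[[0,0,-9.6],[0,0,0]],[[6,-2,-9.6],[0,0,-0.16]],[[12,-4,-9.6],[0,0,-0.32]],[[18,-6,-9.6],[0,0,-0.48]]]' 1 40; python3 -c "
from h import *
to(.641,-.218,.26,90)"
```

```text
t: 1.72
tool_pos: [0.4046, -0.4333, 0.3002]
tool_rot: [2.809, 1.406, 0.0]
contact_force: [1.2, -1.3, -0.4]
opening: -0.0003
grip_force: 0.0
(0.641, -0.218, 0.26, 90) shift [31.4   6.02  4.02] turn [ 0.001  0.    -0.642]
```

```bash
python3 -m handwheel '[[[6.1,1.2,0],[0,0,-0.13]],[[12.2,2.4,0],[0,0,-0.26]],[[18.3,3.6,1],[0,0,-0.39]],[[24.5,4.8,2],[0,0,-0.52]],[[30.5,6,4],[0,0,-0.64]]]'; python3 -m handwheel '[[[0.5,0,3],[0,0,0]],[[0.5,0,6],[0,0,0]],[[0.5,0,6],[0,0,0]]]'
python3 - <<'E'
from h import *
cal=ctrl.calibration("wrist");cv2.imwrite("pics/w1.png",ctrl.get_image("wrist"))
print(ctrl.get_obs()["tool_pos"])
for q,z in(("plunger_top",.086),("stop_box",0)):
  for r in ctrl.landmark_of("wrist",q)[:3]:print(q,round(r["score"],2),np.round(r["position"]),np.round(onz("wrist",r["position"],z,cal),3))
ctrl.get_image("top")
for q,z in(("post_top",.156),("pivot",.06)):
  for r in ctrl.landmark_of("top",q)[:2]:print(q,round(r["score"],2),np.round(r["position"]),np.round(onz("top",r["position"],z),3))
E
```

```text
t: 2.35
tool_pos: [0.6345, -0.2283, 0.262]
tool_rot: [2.223, 2.217, 0.001]
contact_force: [0.5, -0.8, -0.5]
opening: -0.0001
grip_force: 0.0
t: 2.72
tool_pos: [0.631, -0.2236, 0.1973]
tool_rot: [-2.224, -2.21, 0.003]
contact_force: [0.2, 0.1, 0.3]
opening: -0.0002
grip_force: 0.0
[ 0.6319832  -0.22438464  0.19988571]
plunger_top 0.79 [358. 336.] [ 0.664 -0.321  0.086]
plunger_top 0.71 [335. 222.] [ 0.642 -0.217  0.086]
plunger_top 0.67 [137. 164.] [ 0.481 -0.164  0.086]
stop_box 0.85 [357. 309.] [ 0.671 -0.34   0.   ]
stop_box 0.74 [334. 203.] [ 0.644 -0.219  0.   ]
stop_box 0.57 [172. 150.] [ 0.478 -0.159  0.   ]
post_top 0.81 [340. 320.] [0.461 0.035 0.156]
pivot 0.74 [269. 318.] [0.464 0.18  0.06 ]
```

View pics/w1.png

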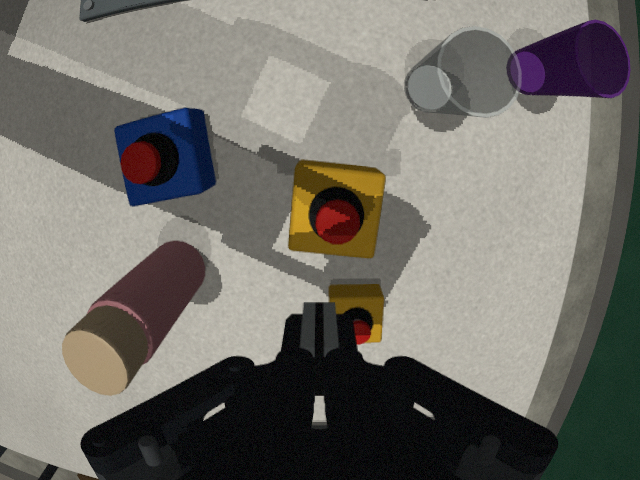

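The wrist view shows the large yellow box's red cap at (337,220), which gives (0.642, -0.217). The flask and tumbler are well clear.

```bash
python3 -m handwheel '[[[0.7,1,3],[0,0,0]],[[0.7,1,7],[0,0,0]],[[0.7,1,10],[0,0,0]],[[0.7,1,10],[0,0,0]]]'; python3 -c "
from h import *
to(.642,-.217,.072,90)"
```

```text
t: 3.52
tool_pos: [0.641, -0.2171, 0.0985]
tool_rot: [-2.226, -2.21, 0.003]
contact_force: [0.1, 0.7, 0.1]
opening: 0.0001
grip_force: 0.0
(0.642, -0.217, 0.072, 90) shift [0.01 0.12 2.65] turn [-0.005 -0.002 -0.007]
```

```bash
python3 -m handwheel '[[[0,0,1],[0,0,0]],[[0,0,1.8],[0,0,0]],[[0,0,2.4],[0,0,0]],[[0,0,2.6],[0,0,0]],[[0,0,2.6],[0,0,0]]]'
```

```text
t: 4.15
tool_pos: [0.6427, -0.2177, 0.075]
tool_rot: [-2.229, -2.214, -0.0]
contact_force: [-0.1, 0.3, -0.3]
opening: 0.0002
grip_force: 0.0
```

Run:
```python
from h import *
w=ctrl.get_image("wrist");s=ctrl.get_image("scene")
print(ctrl.get_obs()["tool_pos"],ctrl.get_obs()["contact_force"])
cv2.imwrite("pics/w2.png",np.hstack([cv2.resize(w[120:420,180:480],(400,400)),cv2.resize(s[220:350,120:250],(400,400),interpolation=2)]))
```

```text
[ 0.64290394 -0.21785981  0.07542618] [-0.24912019 -0.48444432 -0.58935919]
```

View pics/w2.png

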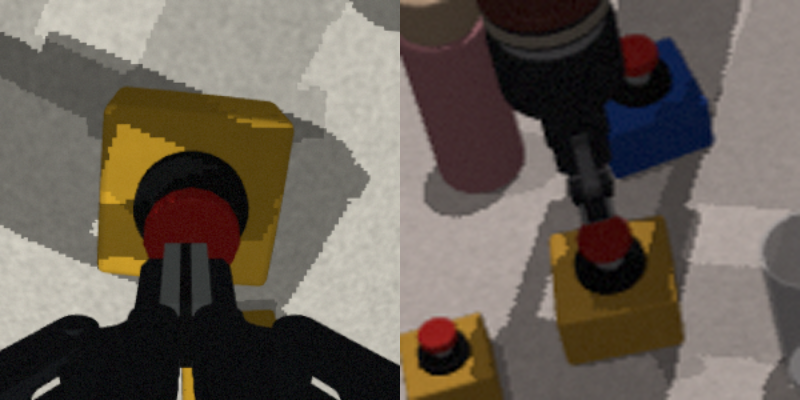

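Run:
```python
from h import *
o=ctrl.get_obs();p=o["tool_pos"]
ims={}
for c in("scene","wrist","top"):
  k=ctrl.calibration(c);im=ctrl.get_image(c)
  def pr(X):
    v=np.array(k["R"])@X+k["t"]
    if c=="wrist":
      r=np.arctan2(np.hypot(v[0],v[1]),v[2]);u=v[:2]/np.hypot(*v[:2])*r
    else:u=v[:2]/v[2]
    return np.array([k["fx"]*u[0]+k["cx"],k["fy"]*u[1]+k["cy"]])
  t=pr(p); g=pr(np.array([.642,-.217,.086]));print(c,"tcp",t.round(1),"cap",g.round(1))
  x,y=[int(v) for v in np.clip(g,55,425)] if c!="wrist" else [int(v) for v in g]
  n=30 if c!="wrist" else 60
  cr=im[max(0,y-n):y+n,x-n:x+n].copy();s=400/(2*n);cr=cv2.resize(cr,(400,400),interpolation=2)
  cr=np.clip(cr.astype(int)*2,0,255).astype(np.uint8)
  for q,col in((t,(0,255,0)),(g,(255,255,0))):
    cv2.drawMarker(cr,tuple(int(v) for v in ((q-[x-n,y-n])*s)),col,0,20,1)
  ims[c]=cr
cv2.imwrite("pics/m.png",np.hstack([ims["scene"],ims["wrist"]]))
```

```text
scene tcp [186.1 297.8] cap [185.6 294.1]
wrist tcp [320.  292.3] cap [318.1 300.3]
top tcp [454.1 233.3] cap [455.3 232.8]
```

View pics/m.png

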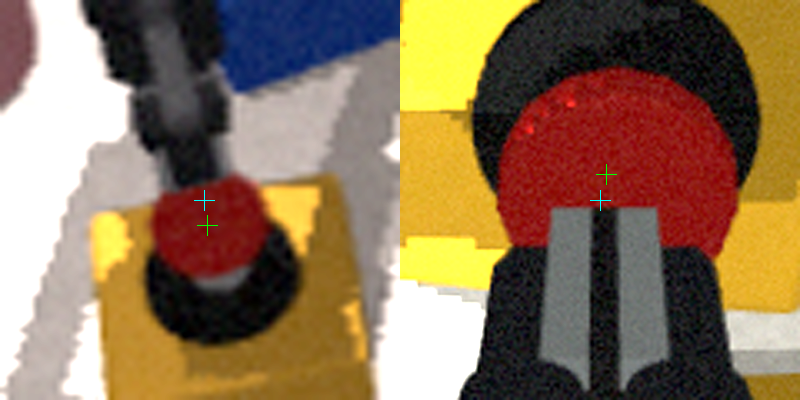

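Both views show the fingertips still just above the cap: in the scene crop they end at (200,185), at the cap's rear rim. They sit about 15 mm short of the reported TCP, and the force reading is zero. I'll keep going down, guided by force.

```bash
python3 -m handwheel '[[[0,0,0.3],[0,0,0]],[[0,0,0.6],[0,0,0]],[[0,0,0.8],[0,0,0]],[[0,0,0.8],[0,0,0]]]'
```

```text
t: 4.9
tool_pos: [0.6424, -0.2176, 0.0666]
tool_rot: [-2.229, -2.213, 0.0]
contact_force: [-0.2, -0.2, 0.0]
opening: 0.0002
grip_force: 0.0
```

```bash
python3 -m handwheel '[[[0,0,0.4],[0,0,0]],[[0,0,0.7],[0,0,0]],[[0,0,0.7],[0,0,0]]]';  python3 - <<'E'
from h import *
w=ctrl.get_image("wrist");s=ctrl.get_image("scene")
a=np.hstack([cv2.resize(w[220:380,240:400],(400,400)),cv2.resize(s[260:330,150:220],(400,400),interpolation=2)])
cv2.imwrite("pics/w3.png",np.clip(a.astype(int)*2,0,255).astype(np.uint8))
E
```

```text
t: 5.28
tool_pos: [0.6424, -0.2176, 0.0595]
tool_rot: [-2.229, -2.213, 0.0]
contact_force: [0.6, 0.2, -0.5]
opening: -0.0002
grip_force: 0.0
```

View pics/w3.png

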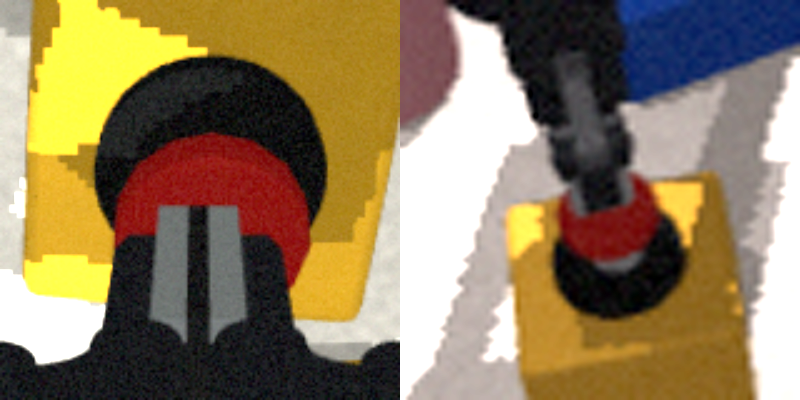

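The tips are now right on top of the cap, with the scene crop showing the tip at (603,215) and the cap top at (608,210). I'll continue down.

```bash
python3 -m handwheel '[[[0,0,0.3],[0,0,0]],[[0,0,0.6],[0,0,0]],[[0,0,0.6],[0,0,0]]]'
```

```text
t: 5.75
tool_pos: [0.6431, -0.218, 0.0546]
tool_rot: [2.229, 2.213, 0.001]
contact_force: [-0.2, -0.8, 3.3]
opening: -0.0003
grip_force: 2.0
```

```bash
python3 -m handwheel '[[[0,0,0.4],[0,0,0]],[[0,0,0.8],[0,0,0]],[[0,0,1.0],[0,0,0]],[[0,0,1.0],[0,0,0]]]'
```

```text
t: 6.25
tool_pos: [0.6432, -0.218, 0.045]
tool_rot: [2.228, 2.213, 0.001]
contact_force: [-1.5, 0.8, 8.0]
opening: -0.0001
grip_force: 3.7
```

```bash
python3 -m handwheel '[[[0,0,0.2],[0,0,0]],[[0,0,0.4],[0,0,0]],[[0,0,0.4],[0,0,0]]]'
python3 - <<'E'
from h import *
w=ctrl.get_image("wrist");s=ctrl.get_image("scene")
a=np.hstack([cv2.resize(w[220:380,240:400],(400,400)),cv2.resize(s[260:330,150:220],(400,400),interpolation=2)])
cv2.imwrite("pics/w4.png",np.clip(a.astype(int)*2,0,255).astype(np.uint8))
E
```

```text
t: 6.62
tool_pos: [0.6434, -0.2181, 0.0445]
tool_rot: [2.228, 2.213, -0.0]
contact_force: [-8.5, 3.2, 21.0]
opening: 0.0004
grip_force: 10.4
```

View pics/w4.png

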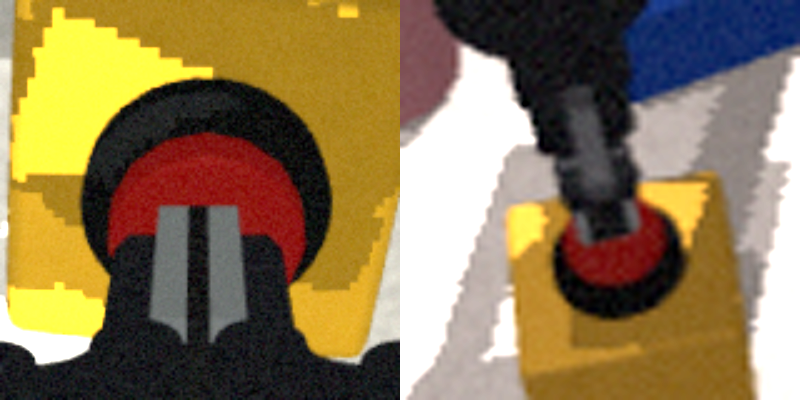

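The cap is down on its collar: no stem shows, and the force jumped to 21 N without further travel, so it is fully pressed. Now I lift, let it come up, and open the gripper on the way to the post.

```bash
python3 -m handwheel '[[[0,0,-0.8],[0,0,0]],[[0,0,-2],[0,0,0]],[[0,0,-6],[0,0,0]],[[0,0,-12],[0,0,0]],[[0,0,-18],[0,0,0]]]'; python3 -m handwheel '[[[5,-3.6,-3],[0,0,0]],[[10,-7.2,-3],[0,0,0]],[[15,-10.8,-3],[0,0,0]],[[20,-14.4,-3],[0,0,0]],[[24,-18,-3],[0,0,0]]]' -1; python3 -m handwheel '[[[0,0,0],[0,0,0]],[[0,0,0],[0,0,0]]]'
python3 - <<'E'
from h import *
cal=ctrl.calibration("wrist");w=ctrl.get_image("wrist");
print(ctrl.get_obs()["tool_pos"])
for q,z in(("post_top",.156),("grip_post",.13),("pivot",.06),("reel_top",.088),("green_mid",.013)):
  for r in ctrl.landmark_of("wrist",q)[:2]:print(q,round(r["score"],2),np.round(r["position"]),np.round(onz("wrist",r["position"],z,cal),3))
s=ctrl.get_image("scene")
print("plunger",[(round(r["score"],2),np.round(r["position"])) for r in ctrl.landmark_of("scene","plunger_top")])
for q,z in(("post_top",.156),):
  for r in ctrl.landmark_of("scene",q)[:2]:print(q,round(r["score"],2),np.round(r["position"]),np.round(onz("scene",r["position"],z),3))
cv2.imwrite("pics/w5.png",np.hstack([w[60:480,120:520],cv2.resize(s[140:350,130:330],(400,420))]))
E
```

```text
t: 7.35
tool_pos: [0.6417, -0.2174, 0.2199]
tool_rot: [-2.227, -2.212, 0.002]
contact_force: [0.5, -0.2, 0.6]
opening: -0.0001
grip_force: 0.0
t: 7.98
tool_pos: [0.4625, 0.0251, 0.2489]
tool_rot: [-2.228, -2.213, 0.001]
contact_force: [0.5, 0.7, 0.9]
opening: 0.0853
grip_force: 0.0
t: 8.22
tool_pos: [0.4643, 0.0233, 0.2496]
tool_rot: [2.229, 2.214, -0.001]
contact_force: [1.3, 0.3, 0.7]
opening: 0.0855
grip_force: 0.0
[0.46464265 0.02294669 0.24962417]
post_top 0.69 [322. 229.] [0.466 0.03  0.156]
grip_post 0.71 [322. 220.] [0.466 0.03  0.13 ]
pivot 0.65 [322.  45.] [0.468 0.184 0.06 ]
pivot 0.35 [283. 132.] [0.43  0.099 0.06 ]
reel_top 0.59 [285. 131.] [0.434 0.101 0.088]
green_mid 0.72 [416. 160.] [0.571 0.068 0.013]
plunger [(0.78, array([193., 239.])), (0.67, array([184., 295.])), (0.44, array([133., 329.]))]
```

View pics/w5.png

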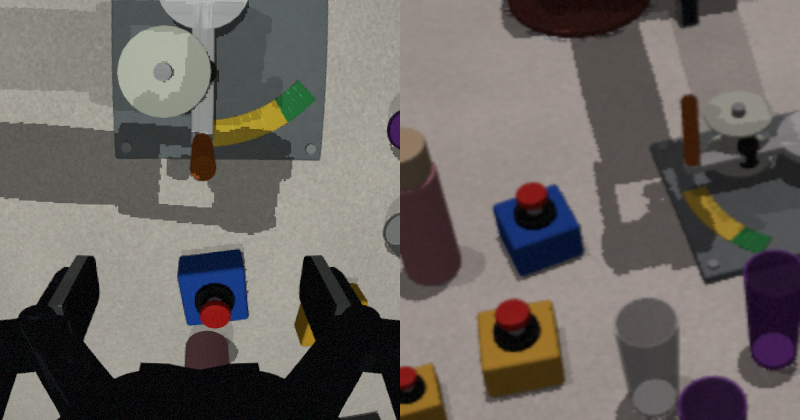

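The yellow box's plunger is up again, with its stem visible at crop (515,325). The wrist view shows the post at crop (202,160), which gives (0.465, 0.030). Now I descend around it and close.

```bash
python3 -m handwheel '[[[0.7,0,4],[0,0,0]],[[0.7,0,8],[0,0,0]],[[0.7,0,12],[0,0,0]],[[0.7,0,15.4],[0,0,0]],[[0.7,0,15.4],[0,0,0]]]'; python3 -m handwheel '[[[0,0,0],[0,0,0]],[[0,0,0],[0,0,0]],[[0,0,0],[0,0,0]],[[0,0,0],[0,0,0]]]' 1 30
python3 - <<'E'
from h import *
w=ctrl.get_image("wrist");s=ctrl.get_image("scene")
cv2.imwrite("pics/w6.png",np.hstack([w[60:480,120:520],cv2.resize(s[130:270,210:343],(400,420))]))
E
```

```text
t: 9.3
tool_pos: [0.4618, 0.0306, 0.093]
tool_rot: [-2.226, -2.21, 0.007]
contact_force: [-1.1, -0.5, 0.8]
opening: 0.085
grip_force: 0.0
t: 9.8
tool_pos: [0.4671, 0.0304, 0.0976]
tool_rot: [2.225, 2.21, 0.008]
contact_force: [7.2, -0.9, -1.9]
opening: 0.0192
grip_force: 31.0
```

View pics/w6.png

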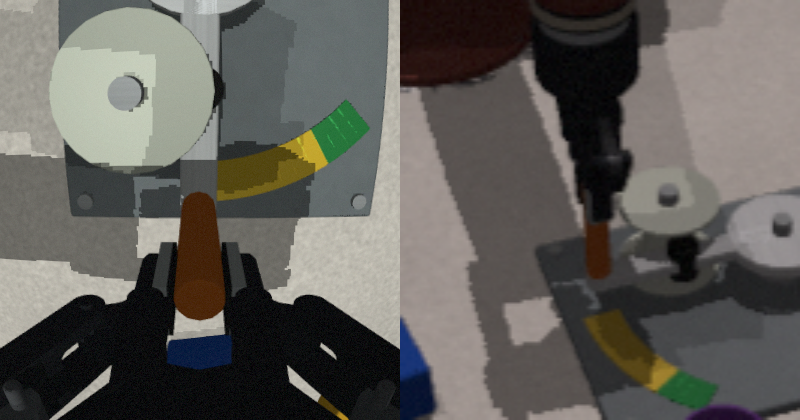

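The post is held (opening 19 mm, 31 N on the pads) and visible between the fingers at crop (200,250). Swinging it back along the arc works with the same local increments in each call.

```bash
python3 -m handwheel '[[[0.02,0.77,0],[0,0,-0.05]],[[0.08,1.55,0],[0,0,-0.10]],[[0.2,2.47,0],[0,0,-0.16]],[[0.37,3.38,0],[0,0,-0.22]],[[0.6,4.28,0],[0,0,-0.28]]]' 1 50; python3 -m handwheel '[[[0,0,0],[0,0,0]]]'
```

```text
t: 10.52
tool_pos: [0.5076, 0.035, 0.0976]
tool_rot: [1.896, 2.503, -0.004]
contact_force: [-3.8, -5.3, 7.5]
opening: 0.0189
grip_force: 49.7
t: 10.65
tool_pos: [0.5078, 0.0351, 0.0976]
tool_rot: [1.898, 2.502, -0.003]
contact_force: [-4.0, -3.4, 6.0]
opening: 0.0184
grip_force: 49.6
```

```bash
python3 -m handwheel '[[[0.02,0.77,0],[0,0,-0.05]],[[0.08,1.55,0],[0,0,-0.10]],[[0.2,2.47,0],[0,0,-0.16]],[[0.37,3.38,0],[0,0,-0.22]],[[0.6,4.28,0],[0,0,-0.28]]]'; python3 -m handwheel '[[[0.02,0.77,0],[0,0,-0.05]],[[0.08,1.55,0],[0,0,-0.10]],[[0.25,2.7,0],[0,0,-0.175]],[[0.25,2.7,0],[0,0,-0.175]],[[0.25,2.7,0],[0,0,-0.175]]]'
python3 - <<'E'
from h import *
o=ctrl.get_obs();p=o["tool_pos"]
for piv in((.466,.185),(.465,.183)):print("q by tcp",np.arctan2(p[0]-piv[0],piv[1]-p[1]),np.hypot(p[0]-piv[0],p[1]-piv[1]))
for c in("scene","top","wrist"):
  im=ctrl.get_image(c)
  if c!="wrist":cv2.imwrite(f"pics/e_{c}.png",im)
  for q,z in(("grip_post",.13),("pivot",.06),("green_mid",.013)):
    for r in ctrl.landmark_of(c,q)[:1]:print(c,q,round(r["score"],2),np.round(r["position"]),np.round(onz(c,r["position"],z),3))
  if c=="wrist":W=im
s=cv2.imread("pics/e_scene.png")
cv2.imwrite("pics/w7.png",np.hstack([W[60:480,120:520],cv2.resize(s[130:270,230:363],(400,420))]))
E
```

```text
t: 11.28
tool_pos: [0.5478, 0.0515, 0.0976]
tool_rot: [1.528, 2.741, -0.005]
contact_force: [-2.4, -6.4, 4.3]
opening: 0.0185
grip_force: 49.4
t: 11.9
tool_pos: [0.5698, 0.067, 0.0977]
tool_rot: [1.285, 2.862, -0.006]
contact_force: [-1.9, -8.8, 3.1]
opening: 0.0185
grip_force: 49.4
q by tcp 0.7212190102567685 0.15712606582511043
q by tcp 0.7344735757766163 0.15629809301524686
scene grip_post 0.95 [304. 226.] [0.577 0.063 0.13 ]
scene pivot 0.76 [337. 208.] [0.476 0.184 0.06 ]
top grip_post 0.84 [322. 268.] [0.564 0.068 0.13 ]
top pivot 0.94 [267. 320.] [0.461 0.183 0.06 ]
top green_mid 0.97 [330. 268.] [0.573 0.049 0.013]
wrist grip_post 0.91 [316. 327.] [0.569 0.065 0.13 ]
```

View pics/w7.png

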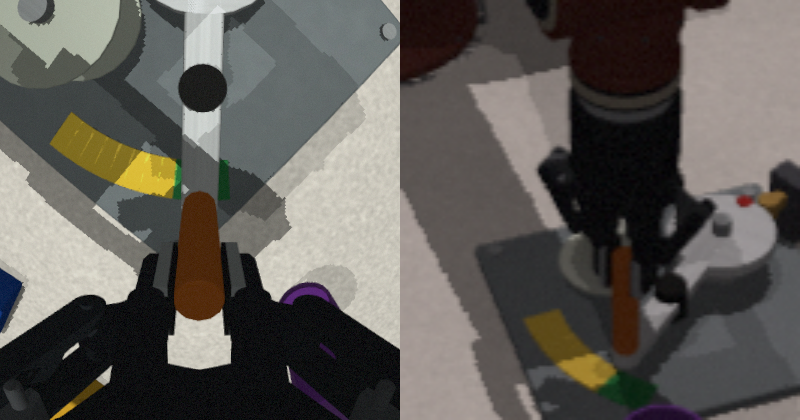

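In the last views green shows on both sides of the arm under the post, wrist crop (180–225,180). The measured arm angle is about 0.73 rad, and the grip is steady at 49 N. I'm handing in while still holding it.

```bash
python3 -c "
from station import ctrl
print(ctrl.finish_job())"
```

```text
the job is handed in; nothing more can be done
None
```

The job is handed in: I pressed the plunger on the larger yellow box fully down and it came back up, then swung the tensioner arm back to about 0.73 rad, and the gripper still holds its post over the green zone; the flask and tumblers were not touched.

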